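# Set out the fittings for refitting a book-cabinet door

### The arm

A 6-joint arm with a two-finger parallel gripper is mounted at the origin on the work surface. World frame = base frame: x ahead of the robot, y to its left, z up, the work surface at z = 0. Lengths are in m, angles in rad, forces in N, time in s.
With the tool pointing down it reaches from about 0.35 to 0.975 m from the base axis. Payload 4.9 kg.
Tool frame: the origin (TCP) lies on the centre line of the jaws, within the pads' length; the fingertips stand 8 mm ahead of it and the grasp point (between the pads) lies 11 mm behind it; z points along the fingers, y is the line along which they close (so a half turn about z gives the same grasp; the last joint's range is limited). The gripper opens to 85 mm and grips with 20 to 120 N. Pads are 22 mm wide; open, the fingers measure 114 mm over their backs; the gripper's body (76 mm by 85 mm) begins 54 mm behind the grasp point. The pads swing forward as they close: fully open they stand 13 mm farther back than shut.
Start: joints at [1.153, 0.053, 1.613, -0, 1.476, -0.119], TCP at [0.184, 0.597, 0.239] pointing down, gripper open.
Joint ranges: [-3.01, 3.01], [-1.01, 2.22], [0.06, 2.58], [-1.02, 4.17], [0.09, 2.62], [-3.14, 3.14]. Speed limits (rad/s): [2.57, 2.57, 3.14, 3.14, 3.14, 3.14].

### API

Orientations are given as a rotation vector (axis times angle).
In Python, from station import ctrl gives the robot as it stands.
- The arm moves only by the shell command python3 -m jog 'ROWS' [FORCE]. ROWS is rows parted by semicolons, their numbers by spaces, 1 to 20 of them, each of 7 numbers: the finger opening in m, then dx, dy, dz in m, then a rotation vector rx, ry, rz in rad; each row is the pose to reach, as a shift and turn from the pose commanded when the command began, along the tool's axes at that moment; what a row does not reach only later rows make up. A row lasts 1/12 s, in which the tool goes at most 0.0417 m and 0.125 rad, less where a joint would pass 70% of its speed; a pose out of reach is approached as far as the arm can. The fingers move at their own pace and stop on an object; FORCE is the grip in N (left out, the last holds). Time passes only in rows, so rows that do not move let the fingers close. It prints the time, the measured TCP pose, the force, the opening and the grip force at its end.
- ctrl.get_obs(): the state, without advancing time (a new reading comes with each control period).
- ctrl.get_image(name): name is "scene" or "side" or "wrist"; returns the picture (480x640x3 uint8, red, green, blue); there is no depth.
- ctrl.camera_params(name): a dict with "fx", "fy", "cx", "cy" (pixels), "T" (4x4, takes a point from camera to world coordinates); the wrist camera has in their place "tool_from_camera" (4x4, takes a point from camera to tool coordinates, whose origin is the TCP and whose axes are the flange's). Camera axes: x right, y down, z forward; pixel columns grow to the right and rows downward; lengths in m; the calibration is good to about 2 mm. A picture is of the moment at which its call begins: read the wrist's pose just before it. camera_params takes no time and is no camera call.
- ctrl.finish_job(): hands the job in; it is judged then, once.
Trained networks look in the newest picture that a camera, given by its name, has taken for a name from the list of things; names that differ only in an ending like _2 or _b are one class to them, and where a whole thing is asked for, a point or a joint stands for the part that bears it (a point fixed in the world has none). Each returns a list of dicts, best first, with "p" (0 to 1); they miss things now and then, are a little off and sometimes report something else, mostly with a low value. They report only what shows in the picture. A call takes as long as a camera call. They do not tell look-alikes from the thing itself.
- ctrl.find_in(camera, thing): "extent" ([left, top, right, bottom] in pixels, round what is visible of it).
- ctrl.cut_out(camera, thing): "mask" (480x640 bool, what is visible of it) and "extent" ([left, top, right, bottom] in pixels, round what is visible of it).
- ctrl.tip_of(camera, thing): "xy" ([column, row] in pixels: a listed point, or the origin of a listed thing).
The state is a dict: "t": time; "q": joint angles; "dq": joint speeds; "effort": joint torques, N m; "tool_pos": TCP position; "tool_rot": TCP orientation; "contact_force": force on the tool from outside, world axes, zero at the start; "wrist_torque": the same for the moment, N m; "opening": finger opening in m; "grip_force": force on a finger pad.
Only numpy, scipy, OpenCV 4.12 (cv2) and the standard library are available. Lean on these libraries where they do the work, as an engineer would, in place of code of your own. Each camera call takes 0.05 s, during which the arm holds its last target. There are 200 camera calls.

### The job

Nest the shorter loose steel corner guard over the one screwed to the plywood board and the longer one over that, ridges up, legs aligned, middle over middle. Stand the lock upright on the grey strip, midway between its two rod guides, and the pull handle on its feet on the table behind the strip (side away from the robot), two fingers' width clear of it, parallel to it and centred on the lock. Let go of everything, and leave the round screw tin and the eraser where they are.

Things in the scene. Friction and masses are not known exactly. Their poses are not given: they have to be found in the camera images.
- jig: Plywood board 100 (x) x 130 (y) x 12 thick, fixed on the table; screwed on its middle a bare steel angle 38 long, roof-like, ridge up along y. Section as the loose guards; toes on the board, ridge 45 above the table. Origin: centre of the board's underside; z up. A guard nested on it has its origin 19 above this one.
- strip: Grey painted steel strip (offcut of a door stile), 50 (x) x 200 (y) x 4 thick, fixed flat on the table, with two dark rod guides on it: blocks 30 (x) x 16 (y) x 18 high, centred at y = -72 and +72. Origin: centre of its underside; y along the strip, x across it, away from the robot (within 15 degrees); z up.
- guard_mid: Shorter loose corner guard: bare steel equal angle, 50 long, legs 42 wide, 5 thick, standing on its toes like a roof; 33 high, 60 wide; 0.16 kg. Origin: at toe level under the ridge's middle; y along the ridge, z up. Hold by its end faces near the ridge (at about 26 height). Nested on an equal section it sits 7 higher than that one.
- guard_long: Longer loose corner guard, 62 long, 0.20 kg; section, frame and grip as the shorter one. Nested on the shorter guard its origin is 7 above that guard's origin, 26 above the board's.
- lock: Cabinet lock standing on its face: steel flange 36 in diameter and 6 thick at the bottom, brass barrel 24 in diameter above it, 40 high to the barrel's top (43 with the small cam on it). 0.14 kg. Origin: centre of its underside; z up along the barrel.
- handle: Aluminium pull handle on two round feet: straight bar 12 (x) x 100 (y) x 10, from 25 to 35 above the table, on posts 12 in diameter with foot flanges 24 in diameter and 5 thick at y = -42 and +42. 0.15 kg. Origin: midway between the feet, at their underside; y along the bar, z up.
- tin: Round dark steel screw tin with a bright lid, 47 in diameter, 20 high, loose among the fittings; not to be moved. Origin: centre of its underside.
- eraser: Dark eraser in a paper sleeve, 40 x 20 x 12, loose among the fittings; not to be moved. Origin: centre of its underside; x along its 40 length.
Mind the look-alikes: they are no part of the job. There is more than one size of the handle; the one meant has the size given above.

How it is judged:
At the end, for the whole second after the job is handed in: Guards nested in order, each within 5 mm across, 10 along, 4 in height, 0.12 rad of the one below; lock on the strip within 12 mm of midway; handle on the table, middle 44-96 mm behind the strip's centre line, within 15 along, 0.2 rad; all upright (0.12 rad), released, at rest (x of guard_mid in the frame of jig between -0.005 and 0.005 m and y of guard_mid in the frame of jig between -0.01 and 0.01 m and z of guard_mid in the frame of jig between 0.0155 and 0.023 m and x of guard_long in the frame of guard_mid between -0.005 and 0.005 m and y of guard_long in the frame of guard_mid between -0.01 and 0.01 m and z of guard_long in the frame of guard_mid between 0.0035 and 0.011 m and angle between the y axis of guard_mid and the y axis of jig, either way round below 0.12 rad and angle between the y axis of guard_long and the y axis of guard_mid, either way round below 0.12 rad and x of lock in the frame of strip between -0.012 and 0.012 m and y of lock in the frame of strip between -0.012 and 0.012 m and z of lock in the frame of strip between 0.001 and 0.008 m and x of handle in the frame of strip between 0.044 and 0.096 m and y of handle in the frame of strip between -0.015 and 0.015 m and z of handle in the frame of strip between -0.003 and 0.004 m and angle between the y axis of handle and the y axis of strip, either way round below 0.2 rad and angle between each of guard_mid, guard_long, lock, handle's own z axis and vertical below 0.12 rad and linear speed of each of guard_mid, guard_long, lock, handle below 0.02 m/s and angular speed of each of guard_mid, guard_long, lock, handle below 0.2 rad/s); the robot touches nothing.
It fails at once if the screw tin or the eraser was moved more than 20 mm (distance of any of tin, eraser from where it was at the start of the episode above 0.02 m).
It also fails if it takes over 106 s, if anything falls off the work surface, if the arm or the gripper's body presses on something with over 40 N, if the wrist force passes 120 N, or if a joint passes its speed limit or range.

## Working session

There is one attempt and no reset: what is moved stays moved. The work goes in short steps, Python scripts to look and compute and a shell command to move; the robot and the scene stay as the last step left them, time stands still between calls to the robot, and variables do not carry over. Pictures are saved under pics/ and viewed, at most 16 in all, crops included, and the job is handed in when it is done.

```bash
ls; mkdir -p pics; python3 - <<'E'
from station import ctrl
import cv2,numpy as np
np.set_printoptions(precision=4,suppress=True)
o=ctrl.get_obs();print(o)
for n in ["scene","side","wrist"]:
    im=ctrl.get_image(n);cv2.imwrite(f"pics/{n}0.png",im[:,:,::-1]);p=ctrl.camera_params(n);print(n,p)
    for t in ["jig","strip","guard_mid","guard_long","lock","handle","tin","eraser"]:
        print(t,[(round(d["p"],2),np.round(d["xy"],1)) for d in ctrl.tip_of(n,t)])
E
```

```text
pics
{'t': 0.0, 'q': array([ 1.153 ,  0.0534,  1.6143,  0.    ,  1.476 , -0.119 ]), 'dq': array([-0.0003, -0.0004,  0.0006,  0.    ,  0.0025, -0.0019]), 'effort': array([ -0.0017, -39.3678, -37.0177,  -0.0002,   0.0067,  -0.    ]), 'tool_pos': array([0.1837, 0.5967, 0.2381]), 'tool_rot': array([-0.4675, -3.106 ,  0.0031]), 'contact_force': array([ 1.4565, -0.7348,  0.2069]), 'wrist_torque': array([-0.0068, -0.0099, -0.0419]), 'grip_force': 0.0, 'opening': 0.08565816503435095}
scene {'fx': 482.53523174429216, 'fy': 482.53523174429216, 'cx': 320.4069296295513, 'cy': 239.30179854260822, 'T': array([[-0.4803,  0.5688, -0.6677,  1.0208],
       [ 0.8771,  0.3179, -0.3601,  0.2872],
       [ 0.0075, -0.7586, -0.6516,  0.5749],
       [ 0.    ,  0.    ,  0.    ,  1.    ]])}
jig [(0.58, array([187.5, 242.5]))]
strip [(0.56, array([436., 330.]))]
guard_mid [(0.79, array([267.4, 321.8]))]
guard_long [(0.81, array([231., 200.]))]
lock [(0.95, array([335.3, 247.6])), (0.17, array([350. , 300.9]))]
handle [(0.71, array([472.1, 288.3])), (0.7, array([400.9, 267.4])), (0.55, array([486.3, 251.1]))]
[... 431 characters left out ...]
.58, array([404. , 242.4])), (0.39, array([282.5, 268.6]))]
guard_long [(0.94, array([350.4, 399.1]))]
lock [(0.98, array([280.6, 268.7]))]
handle [(0.66, array([217.3, 192.9])), (0.66, array([242.2, 226.4])), (0.6, array([158.2, 204.6]))]
tin []
eraser [(0.6, array([315.3, 224.5]))]
wrist {'fx': 399.2096477297094, 'fy': 399.2096477297094, 'cx': 314.6058248026081, 'cy': 244.9685944347145, 'tool_from_camera': array([[-0.0008, -0.9543, -0.2988,  0.0763],
       [ 1.    , -0.0003, -0.0018, -0.0001],
       [ 0.0016, -0.2988,  0.9543, -0.134 ],
       [ 0.    ,  0.    ,  0.    ,  1.    ]])}
jig [(0.57, array([ 93.8, 466.8]))]
strip []
guard_mid []
guard_long []
lock []
handle []
tin []
eraser []
```

View pics/scene0.png

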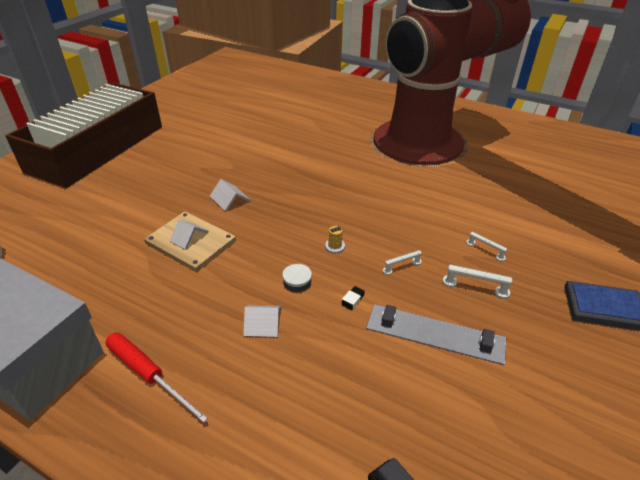

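View pics/side0.png

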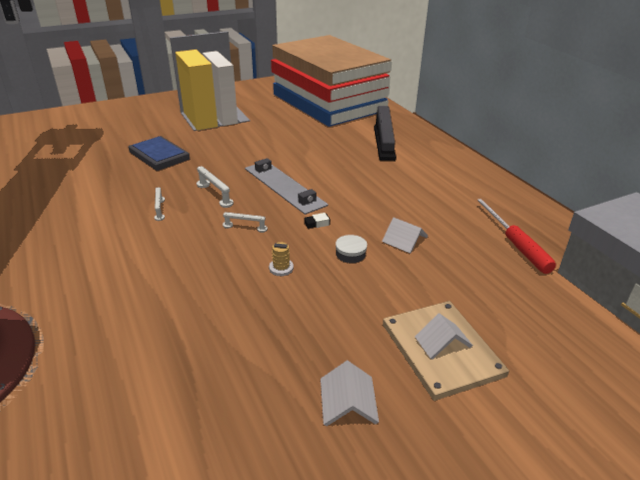

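```bash
cat > h.py <<'E'
import numpy as np,cv2
from station import ctrl
from scipy.optimize import minimize
from scipy.spatial.transform import Rotation as R
np.set_printoptions(precision=4,suppress=True)
def box(cx,cy,z0,z1,lx,ly): return np.array([[cx+a*lx/2,cy+b*ly/2,z] for a in(-1,1) for b in(-1,1) for z in(z0,z1)])
def cyl(cx,cy,z0,z1,d): return np.array([[cx+d/2*np.cos(a),cy+d/2*np.sin(a),z] for a in np.linspace(0,2*np.pi,24) for z in(z0,z1)])
def guard(L,z0=0):
    return [np.array([[s*x,y,z+z0] for x,z in((0,33.2),(29.7,3.5),(26.2,0),(0,26.2)) for y in(-L/2,L/2)]) for s in(-1,1)]
M=dict(guard_mid=guard(50),guard_long=guard(62),jig=[box(0,0,0,12,100,130)]+guard(38,12),
 strip=[box(0,0,0,4,50,200),box(0,-72,4,22,30,16),box(0,72,4,22,30,16)],
 lock=[cyl(0,0,0,6,36),cyl(0,0,6,40,24)],tin=[cyl(0,0,0,20,47)],eraser=[box(0,0,0,12,40,20)],
 handle=[box(0,0,25,35,12,100)]+[c for y in(-42,42) for c in(cyl(0,y,0,5,24),cyl(0,y,5,25,12))])
def cam(n):
    p=dict(ctrl.camera_params(n))
    if n=="wrist":
        o=ctrl.get_obs();T=np.eye(4);T[:3,:3]=R.from_rotvec(o["tool_rot"]).as_matrix();T[:3,3]=o["tool_pos"]
        p["T"]=T@p["tool_from_camera"]
    return p
def ray(p,uv):
    d=p["T"][:3,:3]@[(uv[0]-p["cx"])/p["fx"],(uv[1]-p["cy"])/p["fy"],1]
    return p["T"][:3,3],d
def onplane(p,uv,z):
    o,d=ray(p,uv);return o+d*(z-o[2])/d[2]
def tri(p1,u1,p2,u2):
    A=[];b=[]
    for p,u in((p1,u1),(p2,u2)):
        o,d=ray(p,u);d=d/np.linalg.norm(d);P=np.eye(3)-np.outer(d,d);A.append(P);b.append(P@o)
    return np.linalg.lstsq(np.vstack(A),np.hstack(b),rcond=None)[0]
def proj(p,X):
    c=(X-p["T"][:3,3])@p["T"][:3,:3]
    return np.c_[p["fx"]*c[:,0]/c[:,2]+p["cx"],p["fy"]*c[:,1]/c[:,2]+p["cy"]]
def sil(p,name,v):
    m=np.zeros((480,640),np.uint8);c,s=np.cos(v[2]),np.sin(v[2]);z=v[3] if len(v)>3 else 0
    for part in M[name]:
        X=part/1000@np.array([[c,s,0],[-s,c,0],[0,0,1]])+[v[0],v[1],z]
        h=cv2.convexHull(proj(p,X).astype(np.float32))
        cv2.fillConvexPoly(m,np.round(h*16).astype(np.int32),255,cv2.LINE_AA,4)
    return m/255.
def fit(name,views,v0,z=None):
    """views: list of (cam,mask); v0=[x,y,yaw](+z: free height)"""
    def cost(v):
        if z is not None: v=[*v,z]
        e=0
        for p,m in views:
            s=sil(p,name,v);e+=1-np.minimum(s,m).sum()/max(np.maximum(s,m).sum(),1)
        return e/len(views)
    best=None;v0=np.array(v0,float);st=np.array([.008,.008,.15,.006])[:len(v0)]
    for _ in range(3):
        sx=np.vstack([v0]+[v0+st*e for e in np.eye(len(v0))])
        r=minimize(cost,v0,method="Nelder-Mead",options=dict(initial_simplex=sx,xatol=1e-5,fatol=1e-5));v0=r.x;st=-st/2
    return r.x,r.fun
def masks(n,t,near=None):
    L=ctrl.cut_out(n,t)
    if near is not None: L=[d for d in L if np.hypot(*(np.array([(d["extent"][0]+d["extent"][2])/2,(d["extent"][1]+d["extent"][3])/2])-near))<25]
    return L
E
python3 - <<'E'
from h import *
import pickle
ps,pd=cam("scene"),cam("side")
ctrl.get_image("scene");ctrl.get_image("side")
seed=dict(guard_long=((228,195),(350,393)),guard_mid=((262,321),(404,235)),jig=((190,240),(444,347)),strip=((436,333),(286,186)),
 lock=((335,240),(281,258)),handle=((478,280),(214,186)),tin=((297,277),(351,248)),eraser=((353,298),(317,220)))
res={}
for t,(a,b) in seed.items():
    X=tri(ps,a,pd,b);print(t,"tri",X)
    views=[(p,L[0]["mask"].astype(float)) for n,p,c in(("scene",ps,a),("side",pd,b)) for L in[masks(n,t,np.array(c))] if L]
    if not views: print("none");continue
    B=min((fit(t,views,[X[0],X[1],y]) for y in((0,) if t in("tin","lock") else (-1,-.5,0,.5,1,1.57))),key=lambda r:r[1])
    F=fit(t,views,[*B[0],0]) if len(views)>1 else None
    print("  views",len(views),B,"freez",F);res[t]=B[0]
pickle.dump(res,open("res.pkl","wb"))
E
```

```text
guard_long tri [ 0.4146 -0.2483  0.0133]
  views 2 (array([ 0.4119, -0.2484, -0.3889]), np.float64(0.11979321522219388)) freez (array([ 0.4118, -0.2489, -0.3987,  0.001 ]), np.float64(0.11699827342284586))
guard_mid tri [ 0.6454 -0.0106  0.0076]
  views 2 (array([ 0.6434, -0.0126,  0.4349]), np.float64(0.13504817988379164)) freez (array([ 0.6426, -0.0135,  0.4368,  0.0014]), np.float64(0.13225732341898966))
jig tri [ 0.5545 -0.231   0.0064]
  views 2 (array([ 0.5532, -0.2287, -0.0977]), np.float64(0.07762626108349796)) freez (array([ 0.5532, -0.2287, -0.0977,  0.    ]), np.float64(0.07762626108349796))
strip tri [0.539  0.2234 0.0025]
  views 2 (array([0.5379, 0.2243, 0.171 ]), np.float64(0.12207571960393243)) freez (array([0.5377, 0.2242, 0.1679, 0.0001]), np.float64(0.1212759601190907))
lock tri [0.4387 0.004  0.0191]
  views 2 (array([0.4371, 0.0021, 0.2334]), np.float64(0.1829666887883174)) freez (array([0.4372, 0.0023, 0.2248, 0.0004]), np.float64(0.18193688209177095))
handle tri [0.414  0.2506 0.0177]
  views 2 (array([0.4128, 0.2508, 0.1813]), np.float64(0.29294112063976324)) freez (array([0.4128, 0.2508, 0.1813, 0.    ]), np.float64(0.2929065454207426))
tin tri [ 0.5464 -0.0106  0.0135]
  views 2 (array([ 0.5467, -0.0107,  0.0553]), np.float64(0.14154164876989922)) freez (array([ 0.5471, -0.0105,  0.0544,  0.0021]), np.float64(0.12690035991174808))
eraser tri [0.5379 0.0878 0.0077]
  views 2 (array([ 0.537 ,  0.0868, -0.0499]), np.float64(0.194131298168785)) freez (array([ 0.5369,  0.0863, -0.0288,  0.0019]), np.float64(0.16654453078220877))
```

```bash
cat >> h.py <<'E'
def go(x,y,z,psi,say=""):
    """print tool-axes shift/turn from the measured pose to a downward pose with tool y at yaw psi from world y"""
    o=ctrl.get_obs();R0=R.from_rotvec(o["tool_rot"]).as_matrix();c,s=np.cos(psi),np.sin(psi)
    R1=np.array([[-c,-s,0],[-s,c,0],[0,0,-1]]).T
    d=R0.T@(np.array([x,y,z])-o["tool_pos"]);w=R.from_matrix(R0.T@R1).as_rotvec()
    print(say,"t",round(o["t"],2),"delta",d,w,"dist",np.linalg.norm(d))
def wfit(t,v0,z=0,save=None):
    p=cam("wrist");im=ctrl.get_image("wrist")
    if save: cv2.imwrite(f"pics/{save}.png",im[:,:,::-1])
    c=np.mean(proj(p,np.array([[v0[0],v0[1],z+.015]])),axis=0)
    L=[d for d in ctrl.cut_out("wrist",t) if abs((d["extent"][0]+d["extent"][2])/2-c[0])<60 and abs((d["extent"][1]+d["extent"][3])/2-c[1])<60]
    if not L: print("not seen",t,c);return None
    v=[(p,L[0]["mask"].astype(float))];r=fit(t,v,v0,z);print(t,"p",L[0]["p"],"ext",L[0]["extent"],"fit",r);return r[0],v[0]
E
python3 -c "
from h import *
go(.643,-.013,.2,.435)"
```

```text
t 2.25 delta [-0.6183 -0.4481  0.0393] [ 0.      0.     -0.7338] dist 0.7646630876756436
```

```bash
R="0.085 -0.618 -0.448 0.04 0 0 -0.734"; python3 -m jog '0.085 -0.618 -0.448 0.04 0 0 -0.734;0.085 -0.618 -0.448 0.04 0 0 -0.734;0.085 -0.618 -0.448 0.04 0 0 -0.734;0.085 -0.618 -0.448 0.04 0 0 -0.734;0.085 -0.618 -0.448 0.04 0 0 -0.734;0.085 -0.618 -0.448 0.04 0 0 -0.734;0.085 -0.618 -0.448 0.04 0 0 -0.734;0.085 -0.618 -0.448 0.04 0 0 -0.734;0.085 -0.618 -0.448 0.04 0 0 -0.734;0.085 -0.618 -0.448 0.04 0 0 -0.734;0.085 -0.618 -0.448 0.04 0 0 -0.734;0.085 -0.618 -0.448 0.04 0 0 -0.734;0.085 -0.618 -0.448 0.04 0 0 -0.734;0.085 -0.618 -0.448 0.04 0 0 -0.734;0.085 -0.618 -0.448 0.04 0 0 -0.734;0.085 -0.618 -0.448 0.04 0 0 -0.734;0.085 -0.618 -0.448 0.04 0 0 -0.734;0.085 -0.618 -0.448 0.04 0 0 -0.734;0.085 -0.618 -0.448 0.04 0 0 -0.734;0.085 -0.618 -0.448 0.04 0 0 -0.734'
python3 - <<'E'
from h import *
r=wfit("guard_mid",[.6434,-.0126,.435],0,"w1")
if r: go(r[0][0],r[0][1],.06,r[0][2])
E
```

```text
t: 3.92
tool_pos: [0.6449, -0.0176, 0.1987]
tool_rot: [-0.67, 3.069, -0.003]
contact_force: [-1.0, 0.5, 0.1]
opening: 0.0848
grip_force: 0.0
guard_mid p 0.72 ext [289.4, 179.7, 352.4, 247.1] fit (array([ 0.6431, -0.0147,  0.4705]), np.float64(0.053685582272811616))
 t 4.02 delta [ 0.0002 -0.0011  0.1388] [ 0.0009 -0.0006 -0.0373] dist 0.13885153202557876
```

View pics/w1.png

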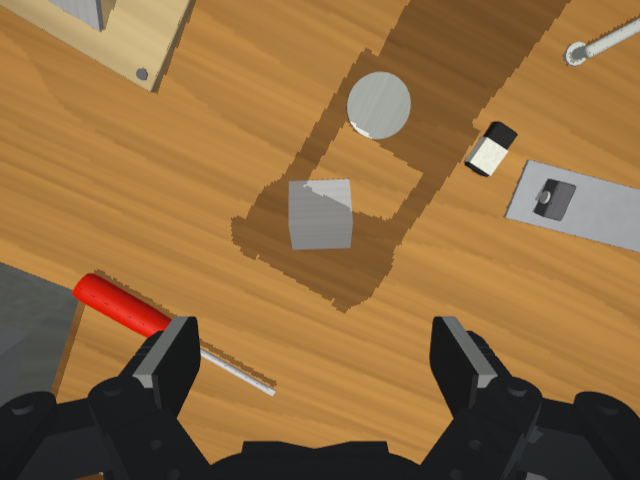

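```bash
python3 -m jog '0.085 0 -0.001 0.09 0 0 -0.037;0.085 0 -0.001 0.09 0 0 -0.037;0.085 0 -0.001 0.09 0 0 -0.037;0.085 0 -0.001 0.09 0 0 -0.037'
python3 - <<'E'
from h import *
r=wfit("guard_mid",[.6434,-.0146,.47],0,"w2")
if r:
  print(fit("guard_mid",[r[1]],[*r[0],0]))
  go(r[0][0],r[0][1],.015,r[0][2])
E
```

```text
t: 4.35
tool_pos: [0.6395, -0.012, 0.1051]
tool_rot: [0.735, -3.046, -0.005]
contact_force: [0.4, 0.4, 0.3]
opening: 0.0852
grip_force: 0.0
guard_mid p 0.92 ext [264.1, 203.5, 354.8, 298.9] fit (array([ 0.643 , -0.0148,  0.465 ]), np.float64(0.042866439822562))
(array([ 0.6443, -0.0141,  0.4664, -0.0052]), np.float64(0.020551766037944175))
 t 4.45 delta [ 0.0016 -0.0013  0.0961] [-0.0009  0.0015  0.0082] dist 0.0961228417628784
```

```bash
python3 -m jog '0.08 0.0016 -0.0013 0.04 0 0 0;0.08 0.0016 -0.0013 0.07 0 0 0;0.08 0.0016 -0.0013 0.096 0 0 0;0.08 0.0016 -0.0013 0.096 0 0 0;0.03 0.0016 -0.0013 0.096 0 0 0;0.03 0.0016 -0.0013 0.096 0 0 0;0.03 0.0016 -0.0013 0.096 0 0 0;0.03 0.0016 -0.0013 0.096 0 0 0;0.03 0.0016 -0.0013 0.096 0 0 0;0.03 0.0016 -0.0013 0.096 0 0 0;0.03 0.0016 -0.0013 0.096 0 0 0;0.03 0.0016 -0.0013 0.096 0 0 0' 50
python3 -m jog '0.03 0 0 -0.04 0 0 0;0.03 0 0 -0.08 0 0 0;0.03 0 0 -0.12 0 0 0;0.03 0 0 -0.12 0 0 0'
python3 - <<'E'
from h import *
p=cam("wrist");im=ctrl.get_image("wrist");cv2.imwrite("pics/w3.png",im[:,:,::-1]);print(ctrl.get_obs()["tool_pos"])
go(.5532,-.2287,.2,-.098)
E
```

```text
t: 5.45
tool_pos: [0.6456, -0.0159, 0.0178]
tool_rot: [-0.733, 3.048, -0.004]
contact_force: [-0.7, -0.0, 7.6]
opening: 0.0482
grip_force: 51.6
t: 5.78
tool_pos: [0.6485, -0.0163, 0.1459]
tool_rot: [-0.731, 3.037, -0.011]
contact_force: [2.6, -0.2, 1.8]
opening: 0.0485
grip_force: 53.2
[ 0.6468 -0.0162  0.1419]
 t 5.83 delta [ 0.1794 -0.1471 -0.059 ] [-0.0047  0.0138  0.5702] dist 0.23938675209004723
```

View pics/w3.png

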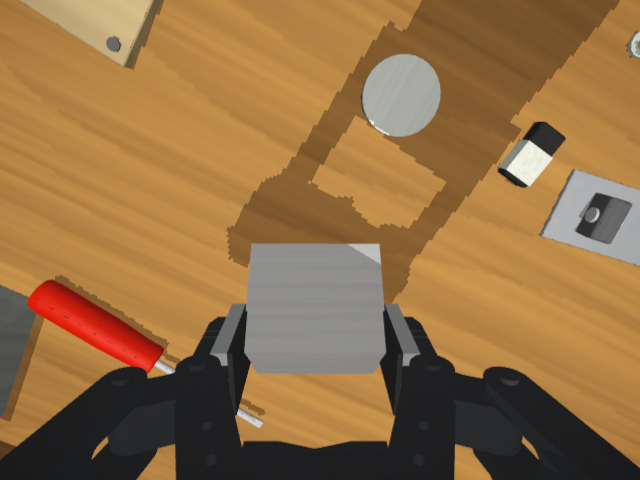

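```bash
cat >> h.py <<'E'
def held(name,z0=.0165):
    """pose of a held thing in tool axes: x,y,z of origin, roll(x), pitch(y), yaw(z)"""
    p=cam("wrist");ctrl.get_image("wrist");p["T"]=ctrl.camera_params("wrist")["tool_from_camera"]
    L=ctrl.cut_out("wrist",name);L=[d for d in L if 250<(d["extent"][1]+d["extent"][3])/2 and 250<(d["extent"][0]+d["extent"][2])/2<380]
    if not L: print("not seen");return
    m=L[0]["mask"].astype(float);F=R.from_euler("y",np.pi)
    def cost(v,show=0):
        s=np.zeros((480,640),np.uint8)
        for part in M[name]:
            X=(R.from_euler("xyz",[0,v[2],v[3]])*F).apply(part/1000-[0,0,.026])+[v[0],v[1],z0-.026]
            cv2.fillConvexPoly(s,np.round(cv2.convexHull(proj(p,X).astype(np.float32))*16).astype(np.int32),255,cv2.LINE_AA,4)
        s=s/255.;return 1-np.minimum(s,m).sum()/np.maximum(s,m).sum()
    v=np.zeros(4);rs=[]
    for pt in(-.2,0,.2):
        v=np.array([0,0,pt,0.]);r=minimize(cost,v,method="Nelder-Mead",options=dict(initial_simplex=np.vstack([v]+[v+a for a in np.diag([.004,.004,.08,.08])]),xatol=1e-5,fatol=1e-5));rs.append((r.fun,r.x))
    rs.sort(key=lambda a:a[0]);print(L[0]["p"],L[0]["extent"],"grip-height point x,y, pitch,yaw:",rs);return rs[0]
E
python3 - <<'E'
from h import *
held("guard_mid")
go(.64,-.235,.26,-.098)
E
```

```text
0.91 [243.6, 241.0, 388.0, 372.8] grip-height point x,y, pitch,yaw: [(np.float64(0.04037718454856665), array([ 0.0012, -0.0004,  0.0537,  0.0027])), (np.float64(0.04043878168110682), array([ 0.0011, -0.0004,  0.0529,  0.0038])), (np.float64(0.10399288289506448), array([-0.0015, -0.0007,  0.286 ,  0.0002]))]
 t 5.93 delta [ 0.1019 -0.1943 -0.1253] [-0.0007  0.002   0.5702] dist 0.2526926586672542
```

```bash
python3 -m jog '0.03 0.102 -0.194 -0.125 0 0 0.57;0.03 0.102 -0.194 -0.125 0 0 0.57;0.03 0.102 -0.194 -0.125 0 0 0.57;0.03 0.102 -0.194 -0.125 0 0 0.57;0.03 0.102 -0.194 -0.125 0 0 0.57;0.03 0.102 -0.194 -0.125 0 0 0.57;0.03 0.102 -0.194 -0.125 0 0 0.57;0.03 0.102 -0.194 -0.125 0 0 0.57;0.03 0.102 -0.194 -0.125 0 0 0.57;0.03 0.102 -0.194 -0.125 0 0 0.57'
python3 - <<'E'
from h import *
r=wfit("jig",[.5532,-.2287,-.098],0,"w4")
if r: print(fit("jig",[r[1]],[*r[0],0]))
p=cam("wrist");print(p["T"].tolist())
held("guard_mid")
E
```

```text
t: 6.77
tool_pos: [0.6388, -0.233, 0.2551]
tool_rot: [-0.151, -3.133, -0.004]
contact_force: [-0.1, 0.0, -2.1]
opening: 0.0487
grip_force: 53.2
jig p 0.8 ext [232.2, 45.7, 382.5, 164.9] fit (array([ 0.5532, -0.232 , -0.1009]), np.float64(0.033400202560120884))
(array([ 0.5525, -0.2319, -0.0966, -0.0073]), np.float64(0.007712632478438786))
[[0.09659118158169216, 0.9509870130765155, 0.2937581396326873, 0.5635559219928328], [0.995324137743284, -0.09226867038242678, -0.028571896882149235, -0.2259343866224966], [-6.682991596195463e-05, 0.29514436031485314, -0.9554526686906556, 0.3901322113107691], [0.0, 0.0, 0.0, 1.0]]
0.67 [243.1, 242.0, 385.0, 373.8] grip-height point x,y, pitch,yaw: [(np.float64(0.04069488013925626), array([ 0.0006, -0.0002,  0.0619,  0.0009])), (np.float64(0.040852125641939296), array([ 0.0006,  0.0001,  0.06  , -0.0005])), (np.float64(0.1047571271897525), array([-0.0021, -0.0003,  0.3267, -0.0476]))]
```

View pics/w4.png

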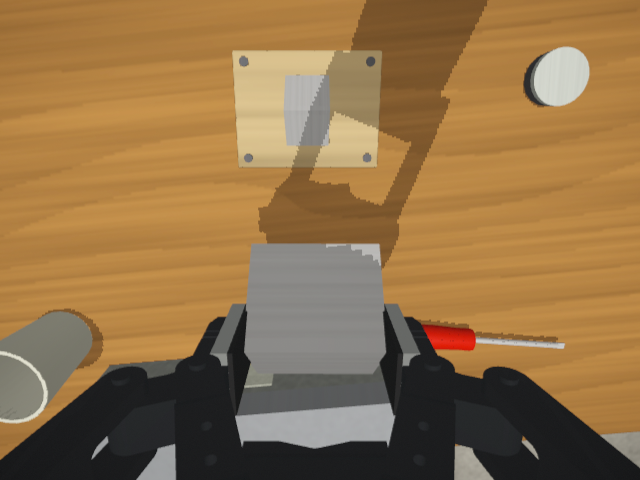

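```bash
python3 -c "
from h import *
go(.554,-.231,.085,-.098)"; tr=1
```

```text
t 6.97 delta [ 0.085  -0.0061  0.1721] [ 0.0009 -0.002   0.0019] dist 0.19201021319893138
```

```bash
python3 -m jog '0.03 0.04 -0.003 0 0 0 0;0.03 0.08 -0.006 0.02 0 0 0;0.03 0.085 -0.006 0.06 0 0 0;0.03 0.085 -0.006 0.1 0 0 0;0.03 0.085 -0.006 0.14 0 0 0;0.03 0.085 -0.006 0.172 0 0 0;0.03 0.085 -0.006 0.172 0 0 0;0.03 0.085 -0.006 0.172 0 0 0;0.03 0.085 -0.006 0.172 0 0 0'
python3 - <<'E'
from h import *
ps,pd=cam("scene"),cam("side")
print(ctrl.get_obs()["tool_pos"])
for t,z in(("guard_mid",.0685),):
    vs=[]
    for n,p in(("scene",ps),("side",pd)):
        ctrl.get_image(n);c=proj(p,np.array([[.553,-.231,z+.015]]))[0]
        L=masks(n,t,c)
        print(n,c,[(d["p"],d["extent"]) for d in L])
        if L: vs.append((p,L[0]["mask"].astype(float)))
    if vs: print(fit(t,vs,[.553,-.231,-.1],z), fit(t,vs,[.553,-.231,-.1,z]) if len(vs)>1 else 0)
go(.554,-.231,.0365,-.098)
E
```

```text
t: 7.72
tool_pos: [0.556, -0.2328, 0.0887]
tool_rot: [0.152, 3.135, -0.002]
contact_force: [-0.1, -0.5, -1.0]
opening: 0.0483
grip_force: 53.2
[ 0.556  -0.2328  0.0887]
scene [182.8511 205.1146] [(0.79, [161.2, 193.9, 205.5, 225.1])]
side [452.8351 300.3149] [(0.73, [421.4, 274.4, 487.7, 324.6])]
(array([ 0.5571, -0.2309, -0.1742]), np.float64(0.3098302966219313)) (array([ 0.557 , -0.2309, -0.0821,  0.0724]), np.float64(0.262757404623071))
 t 7.92 delta [0.0029 0.0022 0.053 ] [-0.0022  0.0048  0.0004] dist 0.053160471591882384
```

```bash
python3 -m jog '0.03 0.003 0.002 0.02 0 0 0;0.03 0.003 0.002 0.035 0 0 0;0.03 0.003 0.002 0.042 0 0 0;0.03 0.003 0.002 0.047 0 0 0;0.03 0.003 0.002 0.05 0 0 0;0.03 0.003 0.002 0.05 0 0 0'
python3 - <<'E'
from h import *
for _ in range(3):
    im=ctrl.get_image("side");o=ctrl.get_obs();print(o["tool_pos"],o["contact_force"])
cv2.imwrite("pics/s5.png",cv2.resize(im[240:420,340:560],None,fx=3,fy=3)[:,:,::-1])
E
```

```text
t: 8.42
tool_pos: [0.5533, -0.2309, 0.0378]
tool_rot: [0.153, 3.134, -0.002]
contact_force: [2.4, -0.2, -0.8]
opening: 0.0486
grip_force: 53.3
[ 0.5533 -0.2309  0.0379] [ 2.9049 -0.8303 -1.1198]
[ 0.5533 -0.2309  0.0379] [ 3.8249  0.0734 -0.4592]
[ 0.5533 -0.2309  0.0378] [ 3.8778 -0.5791  0.0669]
```

View pics/s5.png

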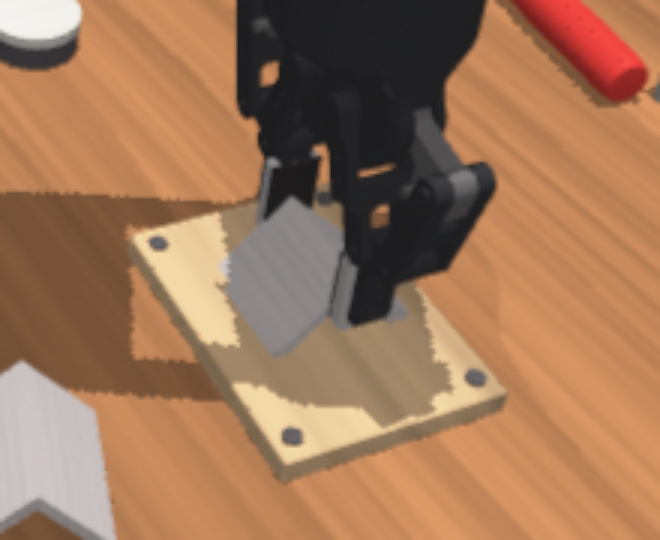

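```bash
python3 -m jog '0.03 -0.001 0 0.001 0 0 0;0.03 -0.001 0 0.001 0 0 0;0.056 -0.001 0 0.001 0 0 0;0.056 -0.001 0 0.001 0 0 0;0.056 -0.001 0 0.001 0 0 0;0.085 -0.001 0 0.001 0 0 0;0.085 -0.001 0 0.001 0 0 0;0.085 -0.001 0 0.001 0 0 0;0.085 -0.001 0 -0.04 0 0 0;0.085 -0.001 0 -0.08 0 0 0;0.085 -0.001 0 -0.12 0 0 0;0.085 -0.001 0 -0.12 0 0 0'
python3 - <<'E'
from h import *
r=wfit("guard_mid",[.5532,-.231,-.1],.019,"w6")
j=wfit("jig",[.5532,-.231,-.1],0)
if r: print(fit("guard_mid",[r[1]],[*r[0],.019]))
go(.4119,-.2484,.15,-.39)
E
```

```text
t: 9.57
tool_pos: [0.5574, -0.2328, 0.1669]
tool_rot: [0.153, 3.123, -0.012]
contact_force: [1.8, -1.3, 1.9]
opening: 0.0849
grip_force: 0.0
guard_mid p 0.95 ext [281.3, 181.2, 358.0, 259.6] fit (array([ 0.5532, -0.2313, -0.0819]), np.float64(0.04488913582914911))
jig p 0.56 ext [221.3, 154.9, 409.1, 288.6] fit (array([ 0.5531, -0.2319, -0.0964]), np.float64(0.2893943415943553))
(array([ 0.5547, -0.2314, -0.0943,  0.0125]), np.float64(0.015705970031540728))
 t 9.77 delta [ 0.1376 -0.0322  0.0053] [ 0.0005 -0.0019  0.2922] dist 0.14144853585073067
```

View pics/w6.png

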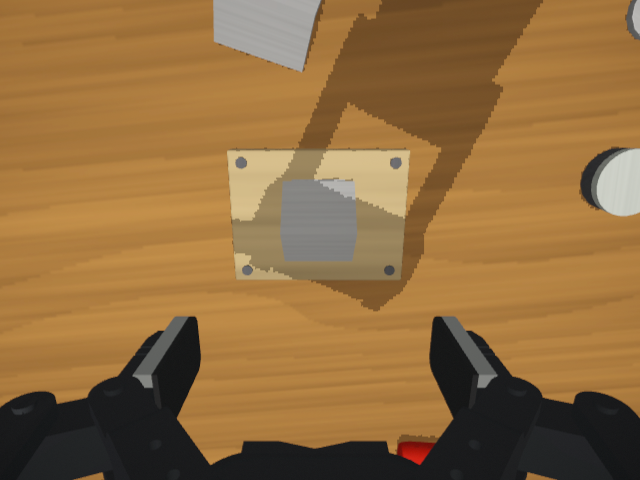

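```bash
python3 -m jog '0.085 0.138 -0.032 0.005 0 0 0.292;0.085 0.138 -0.032 0.005 0 0 0.292;0.085 0.138 -0.032 0.005 0 0 0.292;0.085 0.138 -0.032 0.005 0 0 0.292;0.085 0.138 -0.032 0.005 0 0 0.292;0.085 0.138 -0.032 0.005 0 0 0.292'
python3 - <<'E'
from h import *
r=wfit("guard_long",[.4119,-.2484,-.39],0)
if r:
  f=fit("guard_long",[r[1]],[*r[0],0]);print(f)
  go(*f[0][:2],.0165,f[0][2])
E
```

```text
t: 10.27
tool_pos: [0.4108, -0.2479, 0.1491]
tool_rot: [-0.61, -3.079, -0.003]
contact_force: [0.2, 0.8, -0.1]
opening: 0.0848
grip_force: 0.0
guard_long p 0.81 ext [266.4, 190.2, 360.2, 271.9] fit (array([ 0.4114, -0.2498, -0.4105]), np.float64(0.049355926853806076))
(array([ 0.4128, -0.2505, -0.4093, -0.0071]), np.float64(0.0182426260946964))
 t 10.37 delta [-0.0014 -0.002   0.1338] [ 0.0007 -0.0014  0.0197] dist 0.133840233495371
```

```bash
python3 -m jog '0.085 -0.001 -0.002 0.04 0 0 0.02;0.085 -0.001 -0.002 0.08 0 0 0.02;0.085 -0.001 -0.002 0.115 0 0 0.02;0.085 -0.001 -0.002 0.134 0 0 0.02;0.085 -0.001 -0.002 0.134 0 0 0.02;0.04 -0.001 -0.002 0.134 0 0 0.02;0.04 -0.001 -0.002 0.134 0 0 0.02;0.04 -0.001 -0.002 0.134 0 0 0.02;0.04 -0.001 -0.002 0.134 0 0 0.02;0.04 -0.001 -0.002 0.134 0 0 0.02;0.04 -0.001 -0.002 0.134 0 0 0.02' 50
python3 -m jog '0.04 0 0 -0.04 0 0 0;0.04 0 0 -0.08 0 0 0;0.04 0 0 -0.12 0 0 0;0.04 0 0 -0.12 0 0 0;0.04 0 0 -0.12 0 0 0'
python3 - <<'E'
from h import *
held("guard_long")
go(.5552,-.231,.136,-.098)
E
```

```text
t: 11.28
tool_pos: [0.4142, -0.252, 0.0194]
tool_rot: [0.638, 3.071, -0.003]
contact_force: [2.3, 0.6, 4.6]
opening: 0.0602
grip_force: 54.9
t: 11.7
tool_pos: [0.4136, -0.2519, 0.1403]
tool_rot: [0.638, 3.071, -0.005]
contact_force: [-0.6, 0.1, -3.4]
opening: 0.0603
grip_force: 56.7
0.74 [226.1, 234.7, 401.8, 367.6] grip-height point x,y, pitch,yaw: [(np.float64(0.05114594263924577), array([ 0.0027, -0.0007,  0.0775,  0.0026])), (np.float64(0.05129788532901014), array([ 0.0028, -0.0008,  0.0728,  0.0051])), (np.float64(0.10990426161693867), array([ 0.0003, -0.0003,  0.3241,  0.0006]))]
 t 11.8 delta [-0.1244  0.0748 -0.0006] [ 0.0012 -0.0027 -0.3119] dist 0.14510584421081435
```

```bash
python3 -m jog '0.04 -0.124 0.075 0 0 0 -0.312;0.04 -0.124 0.075 0 0 0 -0.312;0.04 -0.124 0.075 0 0 0 -0.312;0.04 -0.124 0.075 0 0 0 -0.312;0.04 -0.124 0.075 0.02 0 0 -0.312;0.04 -0.124 0.075 0.05 0 0 -0.312;0.04 -0.124 0.075 0.05 0 0 -0.312;0.04 -0.124 0.075 0.05 0 0 -0.312'
python3 - <<'E'
from h import *
for i in range(2): ctrl.get_image("wrist")
go(.5552,-.231,.0455,-.098)
E
```

```text
t: 12.47
tool_pos: [0.5526, -0.2295, 0.0821]
tool_rot: [-0.153, -3.128, -0.008]
contact_force: [-0.6, -0.0, -1.7]
opening: 0.0604
grip_force: 56.6
 t 12.57 delta [0.0002 0.0003 0.0414] [ 0.0006 -0.0014 -0.0001] dist 0.04135503019420907
```

```bash
python3 -m jog '0.04 0 0 0.015 0 0 0;0.04 0 0 0.028 0 0 0;0.04 0 0 0.036 0 0 0;0.04 0 0 0.04 0 0 0;0.04 0 0 0.042 0 0 0;0.04 0 0 0.042 0 0 0'
python3 - <<'E'
from h import *
for _ in range(2):
    im=ctrl.get_image("side");o=ctrl.get_obs();print(o["tool_pos"],o["contact_force"])
E
```

```text
t: 13.07
tool_pos: [0.5563, -0.2316, 0.0459]
tool_rot: [0.154, 3.137, -0.0]
contact_force: [-0.1, -0.8, -0.5]
opening: 0.0601
grip_force: 56.8
[ 0.5563 -0.2316  0.0459] [-0.7604 -0.0189 -0.2284]
[ 0.5563 -0.2316  0.0459] [-1.0186  0.9301 -0.6995]
```

```bash
python3 -m jog '0.04 0.001 0 0.002 0 0 0;0.04 0.001 0 0.002 0 0 0;0.04 0.001 0 0.002 0 0 0;0.067 0.001 0 0.002 0 0 0;0.067 0.001 0 0.002 0 0 0;0.085 0.001 0 0.002 0 0 0;0.085 0.001 0 0.002 0 0 0;0.085 0.001 0 0.002 0 0 0;0.085 0.001 0 -0.04 0 0 0;0.085 0.001 0 -0.08 0 0 0;0.085 0.001 0 -0.12 0 0 0;0.085 0.001 0 -0.12 0 0 0;0.085 0.001 0 -0.12 0 0 0'
python3 - <<'E'
from h import *
r=wfit("guard_long",[.5532,-.231,-.1],.026,"w7")
if r: print(fit("guard_long",[r[1]],[*r[0],.026]))
go(.437,.002,.2,-.098)
E
```

```text
t: 14.25
tool_pos: [0.5571, -0.2325, 0.1695]
tool_rot: [0.153, 3.131, -0.006]
contact_force: [-0.2, 0.4, -0.1]
opening: 0.0847
grip_force: 0.0
guard_long p 0.98 ext [266.7, 183.1, 366.4, 265.6] fit (array([ 0.5526, -0.232 , -0.0952]), np.float64(0.027804085371181286))
(array([ 0.5535, -0.2321, -0.0928,  0.0222]), np.float64(0.018504732206133356))
 t 14.35 delta [ 0.1398  0.2205 -0.0353] [ 0.0005 -0.0011  0.0001] dist 0.26349371557525464
```

View pics/w7.png

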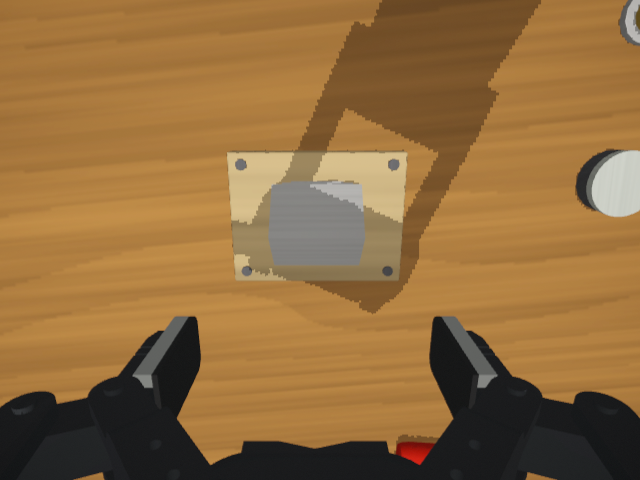

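```bash
python3 -m jog '0.085 0.14 0.22 -0.035 0 0 -0.27;0.085 0.14 0.22 -0.035 0 0 -0.27;0.085 0.14 0.22 -0.035 0 0 -0.27;0.085 0.14 0.22 -0.035 0 0 -0.27;0.085 0.14 0.22 -0.035 0 0 -0.27;0.085 0.14 0.22 -0.035 0 0 -0.27;0.085 0.14 0.22 -0.035 0 0 -0.27;0.085 0.14 0.22 -0.035 0 0 -0.27;0.085 0.14 0.22 -0.035 0 0 -0.27'
python3 - <<'E'
from h import *
r=wfit("lock",[.4371,.0021,0],0,"w8")
if r:
  f=fit("lock",[r[1]],[*r[0],0]);print(f)
  go(*r[0][:2],.020,.17)
E
```

```text
t: 15.1
tool_pos: [0.4365, 0.0016, 0.1987]
tool_rot: [0.272, -3.128, 0.0]
contact_force: [-0.6, -0.5, -0.0]
opening: 0.085
grip_force: 0.0
lock p 0.74 ext [296.8, 195.3, 337.2, 241.0] fit (array([0.4369, 0.0017, 0.1033]), np.float64(0.12812836359229862))
(array([ 0.4427,  0.0028,  0.6318, -0.0242]), np.float64(0.04621460224744267))
 t 15.2 delta [-0.0004  0.0012  0.1791] [ 0.0002 -0.002   0.0013] dist 0.1791029781984991
```

View pics/w8.png

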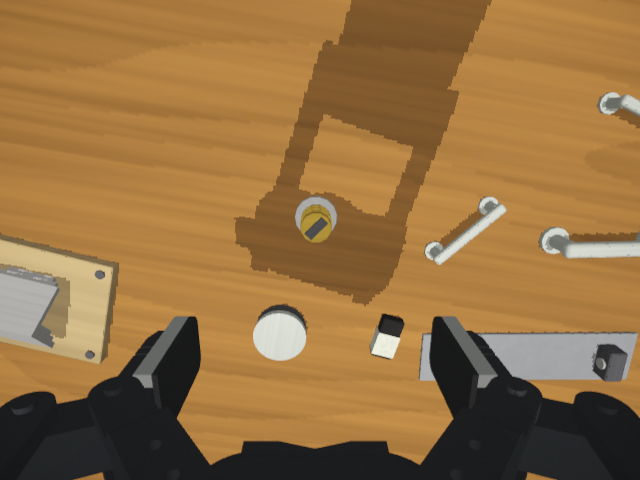

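```bash
python3 -m jog '0.085 0 0.001 0.04 0 0 0;0.085 0 0.001 0.08 0 0 0;0.085 0 0.001 0.12 0 0 0;0.085 0 0.001 0.155 0 0 0;0.085 0 0.001 0.177 0 0 0;0.085 0 0.001 0.177 0 0 0;0.01 0 0.001 0.177 0 0 0;0.01 0 0.001 0.177 0 0 0;0.01 0 0.001 0.177 0 0 0;0.01 0 0.001 0.177 0 0 0;0.01 0 0.001 0.177 0 0 0;0.01 0 0.001 0.177 0 0 0;0.01 0 0.001 0.177 0 0 0;0.01 0 0.001 0.177 0 0 0;0.01 0 0.001 0.177 0 0 0;0.01 0 0.001 0.177 0 0 0;0.01 0 0.001 0.177 0 0 0' 40
python3 -m jog '0.01 0 0 -0.04 0 0 0;0.01 0 0 -0.08 0 0 0;0.01 0 0 -0.12 0 0 0;0.01 0 0 -0.15 0 0 0;0.01 0 0 -0.15 0 0 0'
python3 - <<'E'
from h import *
p=cam("wrist");im=ctrl.get_image("wrist");cv2.imwrite("pics/w9.png",im[:,:,::-1])
go(.5379+.08,.2243+.012,.2,.171)
E
```

```text
t: 16.62
tool_pos: [0.4386, 0.002, 0.0252]
tool_rot: [-0.27, 3.127, -0.002]
contact_force: [-0.6, -0.5, 5.8]
opening: 0.0226
grip_force: 39.3
t: 17.03
tool_pos: [0.4412, 0.0017, 0.1816]
tool_rot: [-0.269, 3.116, -0.006]
contact_force: [0.5, -0.7, -0.9]
opening: 0.0231
grip_force: 39.5
 t 17.08 delta [-0.2161  0.2002 -0.0207] [-0.0031  0.0088  0.0014] dist 0.29533637218881864
```

View pics/w9.png

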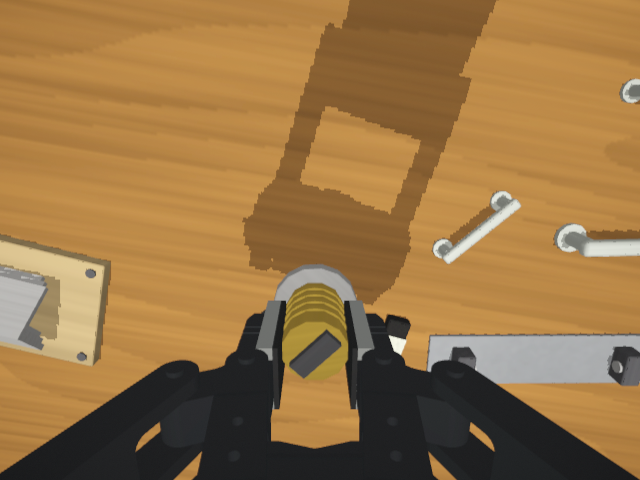

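```bash
python3 -m jog '0.01 -0.216 0.2 -0.021 0 0 0;0.01 -0.216 0.2 -0.021 0 0 0;0.01 -0.216 0.2 -0.021 0 0 0;0.01 -0.216 0.2 -0.021 0 0 0;0.01 -0.216 0.2 -0.021 0 0 0;0.01 -0.216 0.2 -0.021 0 0 0;0.01 -0.216 0.2 -0.021 0 0 0;0.01 -0.216 0.2 -0.021 0 0 0;0.01 -0.216 0.2 -0.021 0 0 0;0.01 -0.216 0.2 -0.021 0 0 0'
python3 - <<'E'
from h import *
for i in range(2):ctrl.get_image("wrist")
r=wfit("strip",[.5379,.2243,.171],0,"w10")
if r: f=fit("strip",[r[1]],[*r[0],0]);print(f)
h=wfit("handle",[.4128,.2508,.1813],0)
go(.5379,.2243,.08,.171)
E
```

```text
t: 17.92
tool_pos: [0.6143, 0.236, 0.1917]
tool_rot: [0.271, -3.126, 0.002]
contact_force: [-0.2, 0.3, -0.9]
opening: 0.0226
grip_force: 39.8
strip p 0.78 ext [185.7, 83.1, 448.8, 151.9] fit (array([0.5374, 0.222 , 0.1811]), np.float64(0.04045642028629082))
(array([ 0.5371,  0.2221,  0.1797, -0.0049]), np.float64(0.021354711457119646))
not seen handle [390.9778 -70.3647]
 t 18.22 delta [0.078  0.0022 0.1145] [-0.      0.0002  0.0001] dist 0.1386131634075273
```

View pics/w10.png

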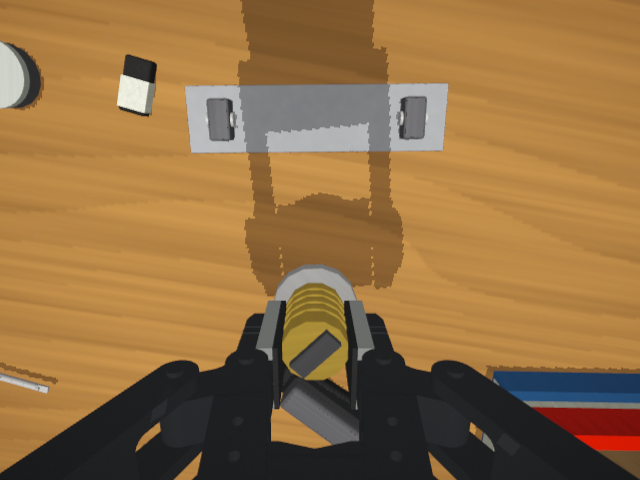

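```bash
python3 -m jog '0.01 0.04 0 0 0 0 -0.009;0.01 0.075 0 0.02 0 0 -0.009;0.01 0.077 0 0.06 0 0 -0.009;0.01 0.077 0 0.1 0 0 -0.009;0.01 0.077 0 0.14 0 0 -0.009;0.01 0.077 0 0.155 0 0 -0.009;0.01 0.077 0 0.16 0 0 -0.009;0.01 0.077 0 0.16 0 0 -0.009;0.01 0.077 0 0.16 0 0 -0.009'
python3 -c "
from h import *
go(.539,.223,.025,.18)
print(ctrl.get_obs()['contact_force'])"
```

```text
t: 18.97
tool_pos: [0.541, 0.2232, 0.036]
tool_rot: [-0.283, 3.126, 0.001]
contact_force: [0.1, -0.7, -1.3]
opening: 0.0228
grip_force: 39.8
 t 18.97 delta [0.002  0.0001 0.011 ] [0.0002 0.0028 0.0008] dist 0.01121036613879622
[ 0.1201 -0.6597 -1.2868]
```

```bash
python3 -m jog '0.01 0.002 0 0.003 0 0 0;0.01 0.002 0 0.005 0 0 0;0.01 0.002 0 0.005 0 0 0'
python3 -m jog '0.01 0 0 0.002 0 0 0;0.01 0 0 0.002 0 0 0'
python3 -m jog '0.01 0 0 0.002 0 0 0;0.01 0 0 0.002 0 0 0'
```

```text
t: 19.22
tool_pos: [0.5384, 0.2229, 0.0305]
tool_rot: [-0.284, 3.127, 0.001]
contact_force: [-0.2, 0.8, -0.8]
opening: 0.0227
grip_force: 39.8
t: 19.38
tool_pos: [0.5387, 0.223, 0.0292]
tool_rot: [-0.284, 3.127, 0.0]
contact_force: [-2.6, -0.9, 6.2]
opening: 0.0226
grip_force: 40.4
t: 19.55
tool_pos: [0.5388, 0.2231, 0.0292]
tool_rot: [-0.285, 3.128, -0.0]
contact_force: [-9.2, -2.7, 17.9]
opening: 0.0226
grip_force: 41.7
```

```bash
python3 -m jog '0.01 0 0 -0.003 0 0 0;0.01 0 0 -0.003 0 0 0;0.03 0 0 -0.003 0 0 0;0.05 0 0 -0.003 0 0 0;0.05 0 0 -0.003 0 0 0;0.05 0 0 -0.003 0 0 0;0.05 0 0 -0.04 0 0 0;0.06 0 0 -0.08 0 0 0;0.06 0 0 -0.12 0 0 0;0.085 0 0 -0.15 0 0 0;0.085 0 0 -0.16 0 0 0;0.085 0 0 -0.16 0 0 0'
python3 - <<'E'
from h import *
for i in range(2):ctrl.get_image("wrist")
r=wfit("lock",[.5374,.2225,0],.004,"w11")
s=wfit("strip",[.5374,.2225,.18],0)
h=wfit("handle",[.4128,.2508,.18],0)
go(.4128+.02,.2508,.2,.18)
E
```

```text
t: 20.55
tool_pos: [0.5399, 0.2234, 0.1896]
tool_rot: [-0.284, 3.121, 0.002]
contact_force: [-0.5, 1.2, -0.5]
opening: 0.0851
grip_force: 0.0
lock p 0.76 ext [292.4, 199.2, 339.0, 248.1] fit (array([ 0.5371,  0.2218, -0.0279]), np.float64(0.10840496254484266))
strip p 0.65 ext [192.3, 189.1, 443.0, 251.1] fit (array([0.5372, 0.2223, 0.1864]), np.float64(0.16705787730626054))
handle p 0.68 ext [311.2, 47.4, 468.8, 83.0] fit (array([0.4143, 0.25  , 0.1966]), np.float64(0.13453996929843637))
 t 20.95 delta [ 0.0973  0.0466 -0.0164] [-0.0003 -0.0033  0.0012] dist 0.10910776068107766
```

View pics/w11.png

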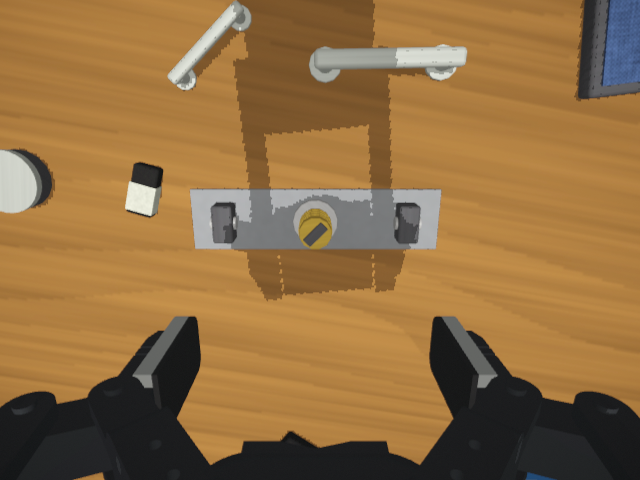

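```bash
python3 -c "
from h import *
p=cam('scene');print([onplane(p,u,.0) for u in ((472,243),(502,257))])
go(.4138,.2503,.18,.19-np.pi/2)"
```

```text
[array([0.3061, 0.2151, 0.    ]), array([0.3175, 0.2716, 0.    ])]
 t 20.95 delta [0.116  0.0495 0.0037] [-0.0028 -0.0024  1.562 ] dist 0.1261868612501484
```

Small handle is ~100 mm away, so it is clear.

```bash
python3 -m jog '0.06 0.116 0.05 0 0 0 1.56;0.06 0.116 0.05 0 0 0 1.56;0.06 0.116 0.05 0 0 0 1.56;0.06 0.116 0.05 0 0 0 1.56;0.06 0.116 0.05 0 0 0 1.56;0.06 0.116 0.05 0 0 0 1.56;0.06 0.116 0.05 0 0 0 1.56;0.06 0.116 0.05 0 0 0 1.56;0.06 0.116 0.05 0 0 0 1.56;0.06 0.116 0.05 0 0 0 1.56;0.06 0.116 0.05 0 0 0 1.56;0.06 0.116 0.05 0 0 0 1.56;0.06 0.116 0.05 0 0 0 1.56;0.06 0.116 0.05 0 0 0 1.56;0.06 0.116 0.05 0 0 0 1.56'
python3 - <<'E'
from h import *
for i in range(2):ctrl.get_image("wrist")
h=wfit("handle",[.4138,.2503,.19],0,"w12")
if h:
  f=fit("handle",[h[1]],[*h[0],0]);print(f)
  go(*h[0][:2],.019,h[0][2]-np.pi/2)
E
```

```text
t: 22.2
tool_pos: [0.4144, 0.2509, 0.1847]
tool_rot: [-1.996, -2.425, 0.001]
contact_force: [0.4, 0.8, -0.4]
opening: 0.06
grip_force: 0.0
handle p 0.86 ext [300.1, 150.8, 331.0, 289.2] fit (array([0.4141, 0.2494, 0.1913]), np.float64(0.11505094154712336))
(array([ 0.4144,  0.2479,  0.1968, -0.0104]), np.float64(0.0708357908325079))
 t 22.4 delta [-0.0015 -0.0007  0.1662] [-0.0002  0.      0.0015] dist 0.16617883353705962
```

View pics/w12.png

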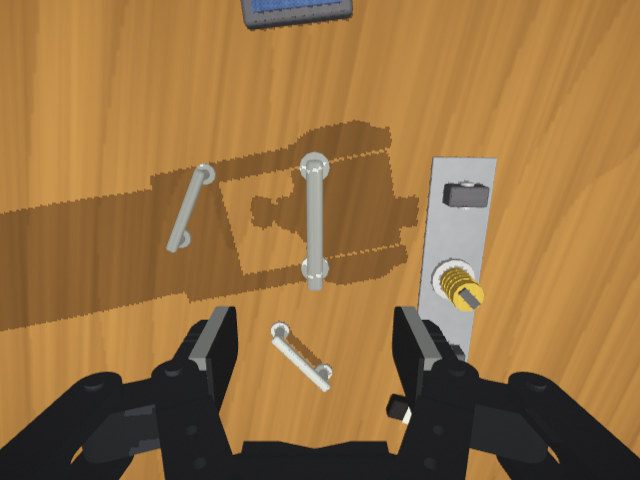

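```bash
python3 -m jog '0.06 -0.001 -0.001 0.04 0 0 0;0.06 -0.001 -0.001 0.08 0 0 0;0.05 -0.001 -0.001 0.12 0 0 0;0.05 -0.001 -0.001 0.15 0 0 0;0.05 -0.001 -0.001 0.165 0 0 0;0.05 -0.001 -0.001 0.165 0 0 0;0 -0.001 -0.001 0.165 0 0 0;0 -0.001 -0.001 0.165 0 0 0;0 -0.001 -0.001 0.165 0 0 0;0 -0.001 -0.001 0.165 0 0 0;0 -0.001 -0.001 0.165 0 0 0;0 -0.001 -0.001 0.165 0 0 0;0 -0.001 -0.001 0.165 0 0 0;0 -0.001 -0.001 0.165 0 0 0' 50
python3 -m jog '0 0 0 -0.04 0 0 0;0 0 0 -0.08 0 0 0;0 0 0 -0.11 0 0 0;0 0 0 -0.11 0 0 0;0 0 0 -0.11 0 0 0'
python3 -c "
from h import *
go(.609,.2355,.135,.182-np.pi/2)"
```

```text
t: 23.57
tool_pos: [0.4156, 0.2506, 0.0225]
tool_rot: [1.997, 2.423, 0.006]
contact_force: [-0.5, 0.2, 6.6]
opening: 0.0108
grip_force: 50.3
t: 23.98
tool_pos: [0.4152, 0.2504, 0.1328]
tool_rot: [1.997, 2.422, 0.007]
contact_force: [-0.0, 0.1, -1.6]
opening: 0.011
grip_force: 49.3
 t 23.98 delta [-0.0517  0.1874 -0.0013] [ 0.0051 -0.001   0.0102] dist 0.19438860744638636
```

```bash
python3 -m jog '0 -0.052 0.187 0 0 0 0.01;0 -0.052 0.187 0 0 0 0.01;0 -0.052 0.187 0 0 0 0.01;0 -0.052 0.187 0 0 0 0.01;0 -0.052 0.187 0 0 0 0.01;0 -0.052 0.187 0 0 0 0.01;0 -0.052 0.187 0 0 0 0.01;0 -0.052 0.187 0.04 0 0 0.01;0 -0.052 0.187 0.07 0 0 0.01;0 -0.052 0.187 0.07 0 0 0.01;0 -0.052 0.187 0.07 0 0 0.01'
python3 - <<'E'
from h import *
im=ctrl.get_image("wrist");cv2.imwrite("pics/w13.png",im[:,:,::-1])
go(.609,.2355,.025,.182-np.pi/2)
E
```

```text
t: 24.9
tool_pos: [0.6033, 0.234, 0.0565]
tool_rot: [-2.006, -2.411, 0.011]
contact_force: [0.1, -0.6, -1.1]
opening: 0.0107
grip_force: 49.5
 t 24.95 delta [0.0003 0.0035 0.0346] [-0.0025  0.0001  0.0006] dist 0.034767016137218935
```

View pics/w13.png

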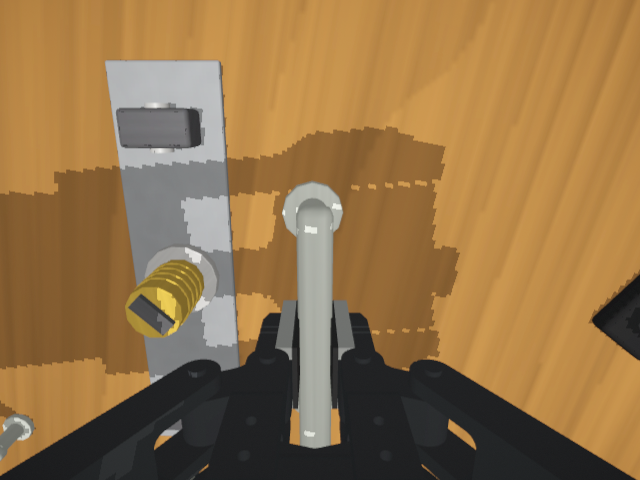

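```bash
python3 -m jog '0 0 0.003 0.015 0 0 0;0 0 0.003 0.025 0 0 0;0 0 0.003 0.032 0 0 0;0 0 0.003 0.034 0 0 0;0 0 0.003 0.034 0 0 0'
python3 -m jog '0 0 0 0.002 0 0 0;0 0 0 0.002 0 0 0'
```

```text
t: 25.37
tool_pos: [0.6098, 0.235, 0.0261]
tool_rot: [-2.01, -2.414, 0.001]
contact_force: [-0.7, -0.4, -0.9]
opening: 0.0111
grip_force: 49.5
t: 25.53
tool_pos: [0.6106, 0.2351, 0.0248]
tool_rot: [2.01, 2.414, 0.001]
contact_force: [-0.1, 0.8, -0.5]
opening: 0.0107
grip_force: 49.5
```

```bash
python3 -m jog '0 0 0 0.002 0 0 0;0 0 0 0.002 0 0 0'
python3 -m jog '0 0 0 0.001 0 0 0;0 0 0 0.001 0 0 0'
```

```text
t: 25.7
tool_pos: [0.6107, 0.2351, 0.0227]
tool_rot: [2.01, 2.414, 0.001]
contact_force: [0.2, -1.2, -2.3]
opening: 0.0108
grip_force: 49.6
t: 25.87
tool_pos: [0.6108, 0.2352, 0.0226]
tool_rot: [2.01, 2.414, 0.001]
contact_force: [-1.8, -0.5, 4.2]
opening: 0.0108
grip_force: 50.3
```

Contact with the table; release and retreat, then check everything.

```bash
python3 -m jog '0.02 0 0 -0.001 0 0 0;0.035 0 0 -0.001 0 0 0;0.035 0 0 -0.001 0 0 0;0.035 0 0 -0.001 0 0 0;0.035 0 0 -0.001 0 0 0;0.035 0 0 -0.04 0 0 0;0.035 0 0 -0.08 0 0 0;0.035 0 0 -0.12 0 0 0;0.035 0 0 -0.16 0 0 0;0.035 0 0 -0.2 0 0 0;0.035 0 0 -0.2 0 0 0;0.035 0 0 -0.2 0 0 0'
python3 - <<'E'
from h import *
for i in range(2):ctrl.get_image("wrist")
h=wfit("handle",[.61,.2355,.182],0,"w14")
s=wfit("strip",[.5373,.2223,.182],0)
l=wfit("lock",[.5371,.222,0],.004)
if h and s:
  d=h[0][:2]-s[0][:2];a=s[0][2];print("handle in strip",d@[np.cos(a),np.sin(a)],d@[-np.sin(a),np.cos(a)],h[0][2]-a)
ps,pd=cam("scene"),cam("side");ctrl.get_image("scene");ctrl.get_image("side")
for t,x,z in(("tin",[.5467,-.0107,0],0),("eraser",[.537,.0868,-.05],0),("guard_long",[.553,-.231,-.1],.026)):
    vs=[(p,L[0]["mask"].astype(float)) for n,p in(("scene",ps),("side",pd)) for L in[masks(n,t,proj(p,np.array([[x[0],x[1],z+.01]]))[0])] if L]
    if vs: print(t,len(vs),fit(t,vs,x,z))
E
```

```text
t: 26.87
tool_pos: [0.6122, 0.2356, 0.226]
tool_rot: [2.007, 2.411, 0.01]
contact_force: [0.0, 0.9, -0.4]
opening: 0.0351
grip_force: 0.0
handle p 0.92 ext [299.4, 145.6, 328.6, 275.1] fit (array([0.6095, 0.2345, 0.1821]), np.float64(0.11484603265425186))
strip p 0.87 ext [199.8, 86.7, 266.2, 308.8] fit (array([0.5374, 0.222 , 0.1759]), np.float64(0.16394300598989275))
lock p 0.79 ext [211.7, 188.9, 255.9, 234.2] fit (array([0.5381, 0.2233, 0.0722]), np.float64(0.11206244611108718))
handle in strip 0.07315418884790512 -0.0003487532852599868 0.006196096693101727
tin 2 (array([ 0.5467, -0.01  ,  0.0204]), np.float64(0.12490672658614332))
eraser 2 (array([ 0.5366,  0.0868, -0.046 ]), np.float64(0.16832524405118726))
guard_long 1 (array([ 0.5541, -0.2287, -0.095 ]), np.float64(0.041602695205020246))
```

View pics/w14.png

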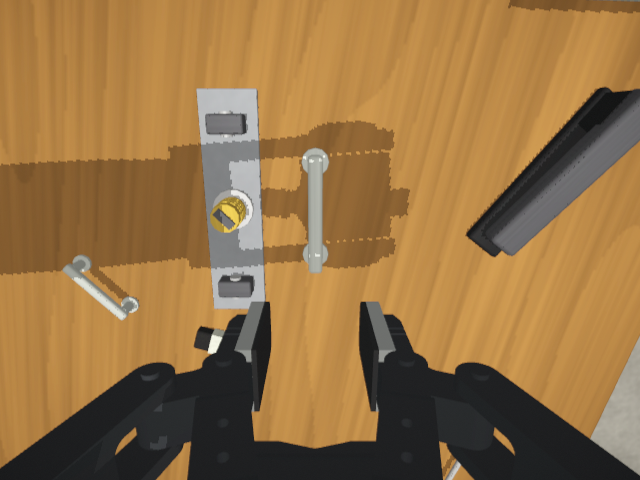

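The handle (315,210) stands parallel to the strip and centred on the lock (231,210). The tin and eraser have not moved, so I'm handing the job in.

```bash
python3 -c "
from station import ctrl
print(ctrl.finish_job())"
```

```text
the job is handed in; nothing more can be done
None
```

I handed the job in at about 27 s of robot time; the station returned no verdict, but by my camera checks both guards are nested in order, the lock stands within about 2 mm of midway on the strip, the handle's middle is 73 mm behind the strip's centre line and parallel to it, everything is released, and the tin and eraser have not moved.

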